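# Turn the supply row round for a left-handed jeweller

## Robot

A 6-joint arm with a two-finger parallel gripper is mounted at the origin on a cart in front of the work surface, level with it; the furniture and walls round the work are solid. World frame = base frame: x ahead of the robot, y to its left, z up, the work surface at z = 0. Lengths are in m, angles in rad, forces in N, time in s.
With the tool pointing down it reaches from about 0.25 to 0.85 m from the base axis. Payload 12.5 kg.
Tool frame: the origin (TCP) lies at the very end of the fingers, on their centre line; the grasp point (between the pads) lies 19 mm behind it; z points along the fingers, y is the line along which they close (so a half turn about z gives the same grasp; the last joint's range is limited). The gripper opens to 93 mm and grips with 3 to 60 N. Pads are 15 mm wide; open, the fingers measure 128 mm over their backs; the gripper's body (75 mm by 188 mm) begins 65 mm behind the grasp point.
Start: joints at [1.21, 0.351, 1.652, -0, 1.139, -0.085], TCP at [0.15, 0.529, 0.219] pointing down, gripper open.
Joint ranges: [-2.75, 2.75], [-0.79, 2.1], [0.01, 2.65], [-1.57, 4.71], [0.07, 3.14], [-2.87, 2.87]. Speed limits (rad/s): [2.22, 2.22, 2.79, 3.14, 3.14, 3.14].

## Interface

Orientations are given as [roll, pitch, yaw] about the fixed x, y, z axes, in that order (R = Rz(yaw) Ry(pitch) Rx(roll)).
In Python, from cell import manip gives the robot as it stands.
- The arm moves only by the tool play_rows, never from a script. Its argument "increments" is a list of rows, each an object of numbers: "x", "y", "z": the shift along the world's x, y, z in units of 0.4 m (1.0 is 0.4 m); "spin": the turn about the world's z in units of 90 degrees (1.0 is 90 degrees). A call has exactly 10 rows; each row is the pose to reach, as a shift and turn from the pose commanded when the call began; what a row does not reach only later rows make up. A row lasts 1/12 s, in which the tool goes at most 41.7 mm and 7.16 degrees, less where a joint would pass 70% of its speed; a pose out of reach is approached as far as the arm can. A call with a number of a shift or a turn outside -1 to 1 is refused whole. A call with a gripper value outside its range is refused whole. "grip" is the finger opening in mm, from 0 to 93, set as the call begins (left out, the last holds). The fingers move at their own pace and stop on an object; "newtons" is the grip in N (left out, the last holds). Time passes only in rows, so rows that repeat a pose let the fingers close, or fill a call up. It gives the time, the measured TCP pose, the force, the opening and the grip force at its end, in the units of the state.
- manip.observe(): the state, without advancing time (a new reading comes with each control period).
- manip.snapshot(name): name is "side" or "top"; returns the picture (400x640x3 uint8, red, green, blue); there is no depth.
- manip.camera_info(name): a dict with "fx", "fy", "cx", "cy" (pixels), "rvec" (rotation vector, rad) and "tvec" (3), from world to camera coordinates, as OpenCV has them. Camera axes: x right, y down, z forward; pixel columns grow to the right and rows downward; lengths in m; the calibration is good to about 2 mm. A picture is of the moment at which its call begins. camera_info takes no time and is no camera call.
- manip.close_job(): hands the job in; it is judged then, once.
The state is a dict: "time_s": time; "joints": joint angles; "dq": joint speeds; "joint_efforts": joint torques, N m; "eef_pos": TCP position; "tool_rot": TCP orientation; "contact_force": force on the tool from outside, world axes, zero at the start; "wrist_torque": the same for the moment, N m; "gripper_width": opening from 0.0 (shut) to 1.0 (fully open); "finger_force": force on a finger pad.
Only numpy, scipy, OpenCV 4.12 (cv2) and the standard library are available. Lean on these libraries where they do the work, as an engineer would, in place of code of your own. Each camera call takes 0.05 s, during which the arm holds its last target. There are 200 camera calls.

## Task

A left-handed jeweller takes over this bench: move the three jars and the steel doming cube from the brown wooden rack into the empty grey rack in reverse order, so that the one standing furthest left now comes furthest right, and so on, one to each bay. Set each down upright on the floor of its bay, near the middle, without tipping or dropping any.

Things in the scene. Friction and masses are not known exactly. Their poses are not given: they have to be found in the camera images.
- pickle_jar: Tallest jar: clear with pale-blue contents and a white lid, 52 mm across, 80 mm tall; rocks slightly (0.03 rad) on its base. Loose, upright on the blue pad in a bay of the old rack. Origin at the centre of its underside, z up. Grasp its upper body or lid from above, closing along the rack's x (across the row).
- borax_jar: Middle jar: clear with white contents and a black lid, 44 mm across, 64 mm tall; rocks slightly (0.03 rad) on its base. Loose, upright on the green pad in a bay of the old rack. Origin at the centre of its underside, z up. Grasp its upper body or lid from above, closing along the rack's x (across the row).
- bead_jar: Smallest jar: reddish contents and a cream lid, 38 mm across, 47 mm tall. Loose, upright on the red pad in a bay of the old rack. Origin at the centre of its underside, z up. Grasp its upper half from above, closing along the rack's x (across the row).
- doming_cube: Dark steel doming cube with round hollows in its faces, 40 x 40 x 40 mm, about 0.5 kg, sides within 0.3 rad of the old rack's. Loose, upright on the yellow pad in a bay of the old rack. Origin at the centre of its underside, z up. Grasp its two facing sides, upper half, from above, closing along the rack's x (across the row). x and y axes square to its side faces.
- old_rack: Full rack: brown wood, a coloured pad in each bay. 73 (x) x 259 (y) x 12 mm high, fixed. Origin at the centre of its underside, z up, x away from the robot, y along the row to the left; yaw 0.35 to 0.55 rad. Four bays 61 x 61 mm, centres at x = 0, y = +96, +32, -32, -96 mm; walls 3 mm (6 mm front and back), tops 12 mm up; pad tops, on which the items stand, 11 mm up. Nearer or farther of the two.
- new_rack: The empty rack: grey painted, black rubber floor, same shape. 73 (x) x 259 (y) x 12 mm high, fixed. Origin at the centre of its underside, z up, x away from the robot, y along the row to the left; yaw 0.35 to 0.55 rad. Four bays 61 x 61 mm, centres at x = 0, y = +96, +32, -32, -96 mm; walls 3 mm (6 mm front and back), tops 12 mm up; floor 8 mm up. 
- blue_pad: Blue plastic pad, 58 x 58 x 3 mm, fixed to the floor of the old-rack bay that the pickle jar starts in; it stays there and so records the starting order. Origin at the centre of its underside, 8 mm above the bench; axes as the old rack's.
- green_pad: Green plastic pad, 58 x 58 x 3 mm, fixed to the floor of the old-rack bay that the borax jar starts in; it stays there and so records the starting order. Origin at the centre of its underside, 8 mm above the bench; axes as the old rack's.
- red_pad: Red plastic pad, 58 x 58 x 3 mm, fixed to the floor of the old-rack bay that the bead jar starts in; it stays there and so records the starting order. Origin at the centre of its underside, 8 mm above the bench; axes as the old rack's.
- yellow_pad: Yellow plastic pad, 58 x 58 x 3 mm, fixed to the floor of the old-rack bay that the doming cube starts in; it stays there and so records the starting order. Origin at the centre of its underside, 8 mm above the bench; axes as the old rack's.
Things that resemble listed ones, but are neither listed nor needed, are in the scene too. Leave any orange or turquoise look-alike of the bead_jar alone.

How it is judged:
At the end, for the whole second after the job is handed in: Each item stands upright (within 0.1 rad) on the floor of the grey rack (underside within 5 mm of floor height), within 12 mm in x and in y of the centre of the bay that mirrors its starting bay (first from the left becomes first from the right, and so on), released and at rest (((y of blue_pad in the frame of old_rack between 0.076 and 0.116 m and y of pickle_jar in the frame of new_rack between -0.108 and -0.084 m) or (y of blue_pad in the frame of old_rack between 0.012 and 0.052 m and y of pickle_jar in the frame of new_rack between -0.044 and -0.02 m) or (y of blue_pad in the frame of old_rack between -0.052 and -0.012 m and y of pickle_jar in the frame of new_rack between 0.02 and 0.044 m) or (y of blue_pad in the frame of old_rack between -0.116 and -0.076 m and y of pickle_jar in the frame of new_rack between 0.084 and 0.108 m)) and x of pickle_jar in the frame of new_rack between -0.012 and 0.012 m and z of pickle_jar in the frame of new_rack between 0.003 and 0.013 m and angle between each of pickle_jar, borax_jar, bead_jar, doming_cube's own z axis and vertical below 0.1 rad and linear speed of each of pickle_jar, borax_jar, bead_jar, doming_cube below 0.02 m/s and angular speed of each of pickle_jar, borax_jar, bead_jar, doming_cube below 1 rad/s and contact force between each of pickle_jar, borax_jar, bead_jar, doming_cube and the fingers below 0.05 N and ((y of green_pad in the frame of old_rack between 0.076 and 0.116 m and y of borax_jar in the frame of new_rack between -0.108 and -0.084 m) or (y of green_pad in the frame of old_rack between 0.012 and 0.052 m and y of borax_jar in the frame of new_rack between -0.044 and -0.02 m) or (y of green_pad in the frame of old_rack between -0.052 and -0.012 m and y of borax_jar in the frame of new_rack between 0.02 and 0.044 m) or (y of green_pad in the frame of old_rack between -0.116 and -0.076 m and y of borax_jar in the frame of new_rack between 0.084 and 0.108 m)) and x of borax_jar in the frame of new_rack between -0.012 and 0.012 m and z of borax_jar in the frame of new_rack between 0.003 and 0.013 m and ((y of red_pad in the frame of old_rack between 0.076 and 0.116 m and y of bead_jar in the frame of new_rack between -0.108 and -0.084 m) or (y of red_pad in the frame of old_rack between 0.012 and 0.052 m and y of bead_jar in the frame of new_rack between -0.044 and -0.02 m) or (y of red_pad in the frame of old_rack between -0.052 and -0.012 m and y of bead_jar in the frame of new_rack between 0.02 and 0.044 m) or (y of red_pad in the frame of old_rack between -0.116 and -0.076 m and y of bead_jar in the frame of new_rack between 0.084 and 0.108 m)) and x of bead_jar in the frame of new_rack between -0.012 and 0.012 m and z of bead_jar in the frame of new_rack between 0.003 and 0.013 m and ((y of yellow_pad in the frame of old_rack between 0.076 and 0.116 m and y of doming_cube in the frame of new_rack between -0.108 and -0.084 m) or (y of yellow_pad in the frame of old_rack between 0.012 and 0.052 m and y of doming_cube in the frame of new_rack between -0.044 and -0.02 m) or (y of yellow_pad in the frame of old_rack between -0.052 and -0.012 m and y of doming_cube in the frame of new_rack between 0.02 and 0.044 m) or (y of yellow_pad in the frame of old_rack between -0.116 and -0.076 m and y of doming_cube in the frame of new_rack between 0.084 and 0.108 m)) and x of doming_cube in the frame of new_rack between -0.012 and 0.012 m and z of doming_cube in the frame of new_rack between 0.003 and 0.013 m); the robot touches nothing.
It fails at once if a jar or the cube is tipped over (more than 0.6 rad) (angle between any of pickle_jar, borax_jar, bead_jar, doming_cube's own z axis and vertical above 0.6 rad).
It fails at once if a jar or the cube is dropped: let go with its underside more than 45 mm above the bench ((height (world z) of pickle_jar above 0.045 m and contact force between pickle_jar and the fingers below 0.02 N) or (height (world z) of borax_jar above 0.045 m and contact force between borax_jar and the fingers below 0.02 N) or (height (world z) of bead_jar above 0.045 m and contact force between bead_jar and the fingers below 0.02 N) or (height (world z) of doming_cube above 0.045 m and contact force between doming_cube and the fingers below 0.02 N)).
It also fails if it takes over 104 s, if anything falls off the work surface, if the arm or the gripper's body presses on something with over 40 N, if the wrist force passes 120 N, or if a joint passes its speed limit or range.

## Working session

There is one attempt and no reset: what is moved stays moved. The work goes in short steps, Python scripts to look and compute and a tool call to move; the robot and the scene stay as the last step left them, time stands still between calls to the robot, and variables do not carry over. Pictures are saved under pics/ and viewed, at most 14 in all, crops included, and the job is handed in when it is done.

Besides the shell and the picture viewer there is one more tool, called after "Request:" as name(argument=value, ...), one argument or row to a line, values as JSON. play_rows: Moves the arm, as the interface text tells. Its arguments: {"type":"object","properties":{"increments":{"type":"array"},"grip":{"type":"number"},"newtons":{"type":"number"}},"required":["increments"]}

```bash
mkdir -p pics; python3 - <<'E'
from cell import manip
import cv2
print(manip.observe())
for n in("side","top"):
    print(n,manip.camera_info(n)); cv2.imwrite(f"pics/{n}0.png",manip.snapshot(n)[:,:,::-1])
E
```

```text
{'time_s': 0.0, 'joints': array([ 1.21039286e+00,  3.51242381e-01,  1.65245833e+00,  2.01117640e-05,
        1.13911527e+00, -8.45643617e-02]), 'dq': array([ 2.09146305e-05, -9.70913563e-04,  1.28946467e-03,  5.84923383e-04,
       -4.99918972e-04,  6.76141783e-04]), 'joint_efforts': array([ 5.80575252e-04, -4.97311735e+01, -2.85259563e+01,  7.00373878e-02,
        2.54192145e-02, -1.31465977e-04]), 'eef_pos': array([0.14961686, 0.52887788, 0.21808506]), 'tool_rot': array([-3.14037524e+00, -1.21517788e-04,  2.86574505e+00]), 'contact_force': array([-0.49719313, -0.11351735,  0.50643122]), 'wrist_torque': array([-1.62462082e-02, -1.98128587e-02,  9.91208676e-05]), 'finger_force': 0.0, 'gripper_width': 1.0064854221487198}
side {'fx': 502.8775296723745, 'fy': 502.8775296723745, 'cx': 320.3285632295049, 'cy': 203.5031967696449, 'rvec': array([ 1.96648167,  0.94096377, -0.4849441 ]), 'tvec': array([-0.56719053, -0.11277117,  1.24640404])}
top {'fx': 476.58623382799595, 'fy': 476.58623382799595, 'cx': 324.7456866256781, 'cy': 206.2657888538977, 'rvec': array([ 2.19944917, -2.17436092,  0.05522599]), 'tvec': array([0.28073619, 0.56563306, 0.93250153])}
```

View pics/top0.png

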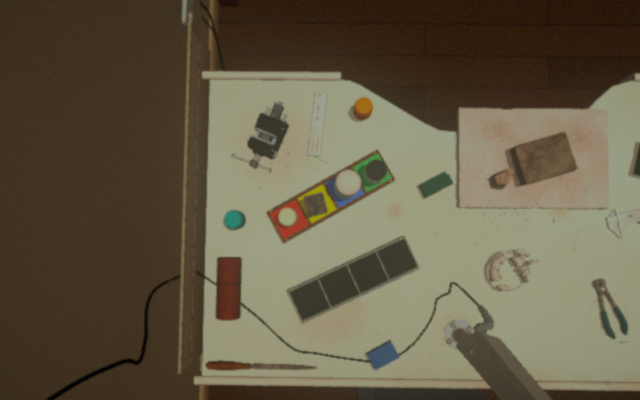

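View pics/side0.png

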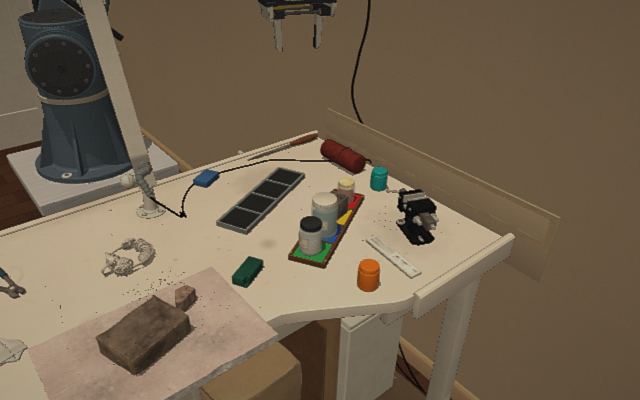

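The top view shows the brown rack from (275,225) to (385,165). From left to right it holds the cream-lid jar (288,216) on red, the cube (315,205) on yellow, the white-lid jar (348,183) on blue and the black-lid jar (376,170) on green. The grey rack spans (290,305) to (415,250). Two jars resemble the bead jar: turquoise (234,219) and orange (363,107). The bead jar is the cream-lidded one on the red pad. I'll confirm that in an enlarged crop and measure it.

```bash
cat > h.py <<'E'
import cv2, numpy as np
from cell import manip
class C:
    def __init__(s,n):
        i=manip.camera_info(n); s.K=np.array([[i['fx'],0,i['cx']],[0,i['fy'],i['cy']],[0,0,1]])
        s.rv=np.array(i['rvec']); s.t=np.array(i['tvec']); s.R=cv2.Rodrigues(s.rv)[0]; s.c=-s.R.T@s.t
        s.P=s.K@np.c_[s.R,s.t]
    def ray(s,uv,z):
        d=s.R.T@np.linalg.inv(s.K)@np.array([uv[0],uv[1],1.]); return s.c+d*(z-s.c[2])/d[2]
    def px(s,p): q=s.P@np.r_[p,1]; return q[:2]/q[2]
T,S=C('top'),C('side')
def tri(a,b):
    X=cv2.triangulatePoints(T.P,S.P,np.array(a,float).reshape(2,1),np.array(b,float).reshape(2,1))[:,0]; X=X[:3]/X[3]
    return X, np.linalg.norm(T.px(X)-a), np.linalg.norm(S.px(X)-b)
E
python3 - <<'E'
from h import *
print(T.c,S.c,T.px([0.4,0.3,0]),T.px([.5,.3,0]),T.px([.15,.53,.22]))
t=cv2.imread('pics/top0.png'); s=cv2.imread('pics/side0.png')
a=cv2.resize(t[140:330,255:425],None,fx=3,fy=3,interpolation=2)
b=cv2.resize(s[160:275,210:370],None,fx=3,fy=3,interpolation=2)
o=np.zeros((570,800,3),np.uint8); a=cv2.resize(a,(400,447)); b=cv2.resize(b,(400,288)); o[:447,:400]=a;o[:288,400:]=b
cv2.imwrite('pics/crop0.png',o)
for (n,im,C_) in(('t',t,T),('s',s,S)):
    hsv=cv2.cvtColor(im,cv2.COLOR_BGR2HSV)
    for k,lo,hi in(('red',(0,150,80),(8,255,255)),('yel',(22,150,60),(34,255,255)),('blue',(105,120,50),(125,255,255)),('green',(45,120,30),(80,255,255)),('dark',(0,0,0),(180,110,75))):
        m=cv2.inRange(hsv,lo,hi)
        for c in cv2.findContours(m,0,2)[0]:
            A=cv2.contourArea(c)
            if A>60 and c[:,0,0].min()>200: print(n,k,A,cv2.boundingRect(c),np.round(cv2.minAreaRect(c)[0],1),np.round(cv2.minAreaRect(c)[1:][0],1))
E
```

```text
[0.50599896 0.2784202  0.96682982] [ 1.20859409 -0.28121789  0.59005279] [317.51893101 287.27347998] [318.14249813 237.47515115] [161.22623718 466.56539605]
t red 835.0 (218, 258, 20, 61) [228.  288.3] [18.6 60.1]
t red 803.5 (270, 200, 39, 39) [288.9 218.9] [29.6 29.3]
t yel 362.0 (298, 184, 39, 39) [316.8 203.4] [30. 30.]
t green 67.5 (364, 172, 27, 20) [377.2 181.7] [ 6.7 28.5]
t green 95.5 (353, 154, 28, 18) [366.3 162.7] [ 7.1 28.4]
t dark 1335.5 (355, 388, 134, 12) [421.5 393.5] [ 11. 133.]
t dark 1568.0 (464, 340, 72, 60) [496.5 374.9] [86.4 28.1]
t dark 89.5 (601, 311, 13, 27) [606.  324.6] [28.2  5.5]
t dark 101.5 (614, 308, 13, 26) [621.  319.9] [27.3  5.9]
t dark 859.5 (290, 280, 39, 40) [309.3 299.4] [30.7 30.2]
t dark 866.5 (319, 266, 40, 40) [338.5 285.8] [30.7 30.2]
t dark 861.0 (349, 253, 39, 39) [367.6 272.1] [30.6 30.1]
t dark 841.0 (378, 240, 38, 39) [396.5 258.6] [30.3 29.6]
t dark 281.0 (366, 161, 21, 19) [376. 170.] [18. 20.]
t dark 168.5 (510, 148, 16, 37) [517.1 166.1] [37.   5.8]
t dark 70.0 (634, 147, 6, 28) [636.5 160.5] [27.  5.]
t dark 773.0 (248, 112, 40
[... 311 characters left out ...]
4 33.5]
s green 219.0 (293, 242, 39, 21) [312.  249.5] [35.2 19.9]
s dark 269.0 (300, 216, 22, 17) [310.5 224. ] [16. 21.]
s dark 442.5 (220, 207, 40, 22) [239.3 217.7] [35.9 18.1]
s dark 137.5 (336, 194, 12, 26) [341.8 206.7] [10.6 25.1]
s dark 386.5 (237, 193, 38, 20) [255.5 202.4] [34.3 16.3]
s dark 1250.0 (396, 189, 40, 57) [415.5 217. ] [56. 39.]
s dark 330.0 (253, 180, 36, 18) [270.4 188.7] [32.5 14.7]
s dark 142.5 (240, 175, 65, 59) [273.5 205.3] [ 6.2 84.3]
s dark 290.0 (268, 168, 34, 17) [284.4 176. ] [30.8 13.8]
s dark 84.5 (209, 159, 124, 27) [269.2 166.1] [ 14.  125.3]
s dark 220.5 (351, 0, 20, 124) [359.6  61.1] [ 14.4 123.3]
s dark 667.0 (258, 0, 79, 20) [297.    9.5] [19. 78.]
```

View pics/crop0.png

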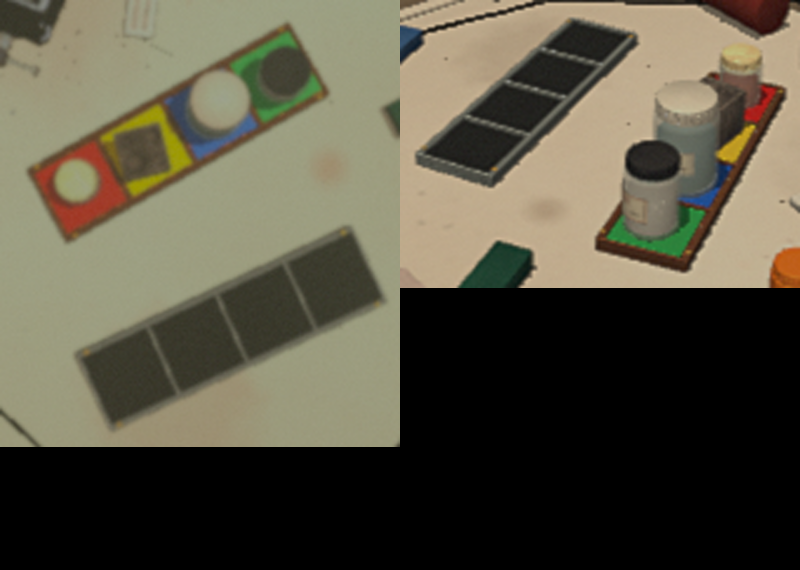

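The crop confirms the order from left to right as red/bead (cream lid), yellow/cube, blue/pickle and green/borax. None of the four is an orange or turquoise look-alike. Next I'll measure heights and centres from the two views.

```bash
python3 - <<'E'
from h import *
t=cv2.imread('pics/top0.png'); s=cv2.imread('pics/side0.png')
def cen(im,roi,lo,hi):
    x0,y0,x1,y1=roi; h=cv2.cvtColor(im,cv2.COLOR_BGR2HSV)
    m=np.zeros(h.shape[:2],np.uint8); m[y0:y1,x0:x1]=cv2.inRange(h,lo,hi)[y0:y1,x0:x1]
    m=cv2.morphologyEx(m,cv2.MORPH_OPEN,np.ones((3,3)))
    c=max(cv2.findContours(m,0,2)[0],key=cv2.contourArea); M=cv2.moments(c)
    return np.array([M['m10']/M['m00'],M['m01']/M['m00']]),c
D=((0,0,0),(180,110,75))
R=[]
for tr,sr in(((285,276,322,322),(268,166,304,187)),((322,262,352,308),(252,179,291,200)),((352,250,382,296),(236,192,276,214)),((382,236,418,282),(218,206,262,232))):
    a,_=cen(t,tr,*D);b,_=cen(s,sr,*D); X,e,f=tri(a,b); g=T.ray(a,.008); R.append(g); print('bay',a.round(1),b.round(1),X.round(4),round(e,2),round(f,2),g.round(4),S.ray(b,.008).round(4))
R=np.array(R); d=R[0]-R[3]; print('new',R.mean(0).round(4),'yaw',np.arctan2(-d[0],d[1]),np.linalg.norm(d),'want .192')
# pads
for k,roi,lo,hi in(('red',(265,195,312,242),(0,150,80),(8,255,255)),('yel',(295,180,340,226),(22,150,60),(34,255,255)),('grn',(350,150,395,195),(45,120,30),(80,255,255))):
    h=cv2.inRange(cv2.cvtColor(t,cv2.COLOR_BGR2HSV),lo,hi); m=np.zeros_like(h); x0,y0,x1,y1=roi; m[y0:y1,x0:x1]=h[y0:y1,x0:x1]
    r=cv2.minAreaRect(cv2.findNonZero(m)); q=[T.ray(p,.011) for p in cv2.boxPoints(r)]
    print(k,np.mean(q,0).round(4),np.linalg.norm(q[0]-q[1]).round(3),np.linalg.norm(q[2]-q[1]).round(3),[round(float(np.arctan2(*(q[1]-q[0])[1::-1])),3)])
print('hsv lids',[cv2.cvtColor(i,cv2.COLOR_BGR2HSV)[y,x].tolist() for i,x,y in((t,288,216),(t,348,181),(t,376,170),(t,315,205),(s,346,183),(s,325,199),(s,312,222),(t,288,205),(t,348,196))])
E
```

```text
bay [307.9 299.1] [284.2 176.1] [0.3764 0.3172 0.0096] 0.84 0.64 [0.3772 0.3186 0.008 ] [0.3731 0.3178 0.008 ]
bay [337.6 285.6] [270.6 188.8] [0.4041 0.2589 0.0094] 0.6 0.48 [0.4047 0.2599 0.008 ] [0.4014 0.2595 0.008 ]
bay [367.1 272.1] [255.9 202.6] [0.432  0.2008 0.0096] 0.28 0.24 [0.4322 0.2012 0.008 ] [0.4295 0.2018 0.008 ]
bay [397.2 258.8] [239.5 217.6] [0.4596 0.1418 0.0102] 0.15 0.13 [0.4593 0.1413 0.008 ] [0.4569 0.1436 0.008 ]
new [0.4183 0.2302 0.008 ] yaw 0.4335542186274982 0.19541548073957746 want .192
red [0.5367 0.3589 0.011 ] 0.059 0.06 [-1.051]
yel [0.5685 0.3033 0.011 ] 0.06 0.061 [-1.051]
grn [0.6329 0.1934 0.011 ] 0.058 0.058 [-1.039]
hsv lids [[34, 55, 163], [35, 35, 161], [30, 58, 66], [20, 71, 79], [22, 104, 194], [19, 64, 192], [23, 45, 45], [5, 188, 160], [32, 36, 91]]
```

```bash
python3 - <<'E'
from h import *
t=cv2.imread('pics/top0.png'); s=cv2.imread('pics/side0.png')
B=[(309.3,299.4),(338.5,285.8),(367.6,272.1),(396.5,258.6)]; Bs=[(284.4,176),(270.4,188.7),(255.5,202.4),(239.3,217.7)]
R=np.array([T.ray(p,.008) for p in B]); d=R[0]-R[3]; print('new bays',R.round(4).tolist(),'yaw',np.arctan2(-d[0],d[1]),np.linalg.norm(d)); print([tri(a,b)[0].round(4).tolist() for a,b in zip(B,Bs)])
def big(im,roi,lo,hi):
    x0,y0,x1,y1=roi; h=cv2.cvtColor(im,cv2.COLOR_BGR2HSV); m=np.zeros(h.shape[:2],np.uint8); m[y0:y1,x0:x1]=cv2.inRange(h,lo,hi)[y0:y1,x0:x1]
    return max(cv2.findContours(m,0,2)[0],key=cv2.contourArea)
for n,z,rt,lt,ht,rs,ls,hs in(('bead',.058,(272,200,305,232),(20,20,120),(45,110,255),(335,176,358,190),(15,20,150),(40,140,255)),
  ('pickle',.091,(328,166,366,204),(20,15,125),(60,90,255),(311,190,339,207),(10,20,165),(40,110,255)),
  ('borax',.075,(363,157,390,184),(0,0,0),(180,120,80),(298,214,325,235),(0,0,0),(180,120,80)),
  ('cube',.051,(302,192,331,219),(0,0,0),(24,130,115),(328,186,350,225),(0,0,0),(180,110,75))):
    a,b=big(t,rt,lt,ht),big(s,rs,ls,hs); ra,rb=cv2.minAreaRect(a),cv2.minAreaRect(b)
    q=[T.ray(p,z) for p in cv2.boxPoints(ra)]
    X,e,f=tri(ra[0],rb[0]); print(n,np.round(ra[0],1),np.round(ra[1],1),cv2.boundingRect(b),'tri',X.round(4),round(e,1),'ray',T.ray(ra[0],z).round(4),'size',np.linalg.norm(q[0]-q[1]).round(4),np.linalg.norm(q[2]-q[1]).round(4),'ang',np.arctan2(*(q[1]-q[0])[1::-1]).round(3))
E
```

```text
new bays [[0.3767, 0.3159, 0.008], [0.4043, 0.258, 0.008], [0.4322, 0.2002, 0.008], [0.4597, 0.1426, 0.008]] yaw 0.4467772642230985 0.19218832794935697
[[0.377, 0.3157, 0.0107], [0.4042, 0.2576, 0.0103], [0.432, 0.1998, 0.0105], [0.4595, 0.1423, 0.0097]]
bead [287.  216.5] [17.4 17. ] (335, 176, 23, 14) tri [0.5398 0.359  0.0534] 0.0 ray [0.5396 0.3587 0.058 ] size 0.0324 0.0334 ang -0.447
pickle [348. 182.] [24. 24.] (311, 190, 26, 17) tri [0.603  0.2435 0.0899] 0.4 ray [0.6034 0.2441 0.091 ] size 0.0444 0.0445 ang -1.56
borax [376.  169.5] [19.1 20.5] (300, 216, 22, 17) tri [0.6302 0.1902 0.0682] 0.1 ray [0.6294 0.1911 0.075 ] size 0.0388 0.036 ang -0.773
cube [313.2 204.8] [20.1 22.3] (336, 194, 12, 26) tri [0.5689 0.315  0.0244] 3.3 ray [0.5629 0.3092 0.051 ] size 0.043 0.0389 ang -1.314
```

Measured values:

| Thing | Measured | Check |
|---|---|---|
| New-rack bays | z ≈ 10 mm, span 192 mm, yaw 0.447 | Fits the text |
| Old-rack yaw | 0.527 | Within 0.35–0.55 |
| Lids | z = 53, 68 and 90 mm | Consistent with 58, 75 and 91 mm tops |

I'll start with the bead jar.

Request:
play_rows(
  increments=[
    {"x":0.09,"y":-0.04,"spin":-0.05},
    {"x":0.18,"y":-0.08,"spin":-0.1},
    {"x":0.27,"y":-0.12,"spin":-0.15},
    {"x":0.36,"y":-0.16,"spin":-0.2},
    {"x":0.45,"y":-0.2,"spin":-0.25},
    {"x":0.54,"y":-0.24,"spin":-0.3},
    {"x":0.63,"y":-0.28,"spin":-0.35},
    {"x":0.72,"y":-0.32,"spin":-0.4},
    {"x":0.81,"y":-0.36,"spin":-0.45},
    {"x":0.9,"y":-0.4,"spin":-0.489},
  ],
  grip=93,
  newtons=20,
)

```text
invalid input at $.increments[0]: expected keys x, y, z, spin
```

```bash
python3 - <<'E'
from h import *
t=cv2.imread('pics/top0.png'); h=cv2.cvtColor(t,cv2.COLOR_BGR2HSV)
y=cv2.inRange(h,(22,125,60),(36,255,255))
for r in range(188,222): print(r,''.join('Y' if y[r,c] else ('.' if h[r,c,2]>105 else '#') for c in range(296,338)))
E
```

```text
188 ..............###.YYYYYYYYYYYY###########.
189 ............###.YYYYYYYYYYYYYY############
190 ..........####YYYYYYYYYYYYYYYYY###########
191 ........###..YYYYYYYYYYYYYYYYYY###########
192 .......###.YYYYYYYYYYYYYYYYYYYY###########
193 ....#####YYYYYYYYYYYYY.###.YYYYYY#########
194 ...###.YYYYYYYYYYYY.#######YYYYYY#########
195 .####.YYYYYYYYY############YYYYYY#########
196 ###.YYYYYYY################YYYYYYY########
197 #.YYYYYY.##################YYYYYYYY#######
198 #.YYYYYY####################YYYYYYYY######
199 #.YYYYYY####################YYYYYYYYY#####
200 ...YYYYY####################YYYYYYYYY#####
201 ....YYYY####################.YYYYYYYY.###.
202 ..##YYYY#####################YYYYYYYYY....
203 ..##.YYYY####################YYYYYYYYY..#.
204 ..###YYY.####################YYYYYYYYYY##.
205 ...##.YYY#####################YYYYYYYYY..#
206 ....##.YY#####################YYYYYYYYYY.#
207 ....###YY.####################YYYYYYYYYYY#
208 .....##YYY####################.YYYYYYYYYY.
209 .....###YY#####################YYYYYYYYYY.
210 ......##.Y#####################YYYYYYYY..#
211 ......###YY####################YYYYYYY..##
212 .......##YY###################YYYYYY.#####
213 .......###################YYYYYYYYY#####..
214 ........##############YYYYYYYYYY..####....
215 ........##########YYYYYYYYYYYYY..####.....
216 .........#####YYYYYYYYYYYYYYY.#####.......
217 .........###YYYYYYYYYYYYYYYY####..........
218 ..........##.YYYYYYYYYYYY..###............
219 .............YYYYYYYYYYY..##..............
220 .............YYYYYYYYY..###...............
221 ..............YYYYYYY####.................
```

Request:
play_rows(
  increments=[
    {"x":0.09,"y":-0.04,"z":0,"spin":-0.05},
    {"x":0.18,"y":-0.08,"z":0,"spin":-0.1},
    {"x":0.27,"y":-0.12,"z":0,"spin":-0.15},
    {"x":0.36,"y":-0.16,"z":0,"spin":-0.2},
    {"x":0.45,"y":-0.2,"z":0,"spin":-0.25},
    {"x":0.54,"y":-0.24,"z":0,"spin":-0.3},
    {"x":0.63,"y":-0.28,"z":0,"spin":-0.35},
    {"x":0.72,"y":-0.32,"z":0,"spin":-0.4},
    {"x":0.81,"y":-0.36,"z":0,"spin":-0.45},
    {"x":0.9,"y":-0.4,"z":0,"spin":-0.489},
  ],
  grip=93,
  newtons=20,
)

```text
time_s: 0.93
eef_pos: [0.5113, 0.3679, 0.2183]
tool_rot: [-3.141, -0.0, 2.093]
contact_force: [0.1, 1.3, -0.0]
gripper_width: 1.002
finger_force: 0.0
```

Request:
play_rows(
  increments=[
    {"x":0.069,"y":-0.025,"z":-0.05,"spin":0},
    {"x":0.069,"y":-0.025,"z":-0.1,"spin":0},
    {"x":0.069,"y":-0.025,"z":-0.17,"spin":0},
    {"x":0.069,"y":-0.025,"z":-0.24,"spin":0},
    {"x":0.069,"y":-0.025,"z":-0.3,"spin":0},
    {"x":0.069,"y":-0.025,"z":-0.36,"spin":0},
    {"x":0.069,"y":-0.025,"z":-0.41,"spin":0},
    {"x":0.069,"y":-0.025,"z":-0.45,"spin":0},
    {"x":0.069,"y":-0.025,"z":-0.47,"spin":0},
    {"x":0.069,"y":-0.025,"z":-0.472,"spin":0},
  ],
)

```text
time_s: 1.77
eef_pos: [0.5364, 0.3587, 0.028]
tool_rot: [-3.138, -0.0, 2.098]
contact_force: [-0.8, -0.1, 0.1]
gripper_width: 1.001
finger_force: 0.0
```

Request:
play_rows(
  increments=[
    {"x":0,"y":0,"z":0,"spin":0},
    {"x":0,"y":0,"z":0,"spin":0},
    {"x":0,"y":0,"z":0,"spin":0},
    {"x":0,"y":0,"z":0,"spin":0},
    {"x":0,"y":0,"z":0,"spin":0},
    {"x":0,"y":0,"z":0,"spin":0},
    {"x":0,"y":0,"z":0,"spin":0},
    {"x":0,"y":0,"z":0,"spin":0},
    {"x":0,"y":0,"z":0,"spin":0},
    {"x":0,"y":0,"z":0,"spin":0},
  ],
  grip=20,
  newtons=15,
)

```text
time_s: 2.6
eef_pos: [0.5374, 0.3592, 0.0299]
tool_rot: [3.141, 0.0, 2.098]
contact_force: [0.2, 0.7, 0.6]
gripper_width: 0.398
finger_force: 15.0
```

Request:
play_rows(
  increments=[
    {"x":0,"y":0,"z":0.03,"spin":0},
    {"x":0,"y":0,"z":0.07,"spin":0},
    {"x":0,"y":0,"z":0.12,"spin":0},
    {"x":0,"y":0,"z":0.17,"spin":0},
    {"x":0,"y":0,"z":0.22,"spin":0},
    {"x":-0.01,"y":-0.03,"z":0.26,"spin":0},
    {"x":-0.03,"y":-0.08,"z":0.28,"spin":-0.01},
    {"x":-0.05,"y":-0.14,"z":0.28,"spin":-0.02},
    {"x":-0.07,"y":-0.2,"z":0.28,"spin":-0.03},
    {"x":-0.09,"y":-0.25,"z":0.28,"spin":-0.04},
  ],
)

```text
time_s: 3.43
eef_pos: [0.5009, 0.258, 0.1428]
tool_rot: [3.141, 0.0, 2.034]
contact_force: [0.0, -0.0, -0.8]
gripper_width: 0.399
finger_force: 15.0
```

Request:
play_rows(
  increments=[
    {"x":-0.025,"y":-0.07,"z":0,"spin":-0.011},
    {"x":-0.05,"y":-0.14,"z":0,"spin":-0.011},
    {"x":-0.075,"y":-0.2,"z":0,"spin":-0.011},
    {"x":-0.09,"y":-0.25,"z":0,"spin":-0.011},
    {"x":-0.1,"y":-0.28,"z":0,"spin":-0.011},
    {"x":-0.104,"y":-0.29,"z":-0.03,"spin":-0.011},
    {"x":-0.104,"y":-0.291,"z":-0.08,"spin":-0.011},
    {"x":-0.104,"y":-0.291,"z":-0.13,"spin":-0.011},
    {"x":-0.104,"y":-0.291,"z":-0.17,"spin":-0.011},
    {"x":-0.104,"y":-0.291,"z":-0.2,"spin":-0.011},
  ],
)

```text
time_s: 4.27
eef_pos: [0.4597, 0.1429, 0.0611]
tool_rot: [-3.141, -0.0, 2.017]
contact_force: [-0.4, -0.2, -0.8]
gripper_width: 0.397
finger_force: 15.0
```

Request:
play_rows(
  increments=[
    {"x":0,"y":0,"z":-0.02,"spin":0},
    {"x":0,"y":0,"z":-0.04,"spin":0},
    {"x":0,"y":0,"z":-0.055,"spin":0},
    {"x":0,"y":0,"z":-0.065,"spin":0},
    {"x":0,"y":0,"z":-0.072,"spin":0},
    {"x":0,"y":0,"z":-0.078,"spin":0},
    {"x":0,"y":0,"z":-0.082,"spin":0},
    {"x":0,"y":0,"z":-0.084,"spin":0},
    {"x":0,"y":0,"z":-0.084,"spin":0},
    {"x":0,"y":0,"z":-0.084,"spin":0},
  ],
)

```text
time_s: 5.1
eef_pos: [0.4599, 0.1428, 0.0284]
tool_rot: [3.141, 0.0, 2.018]
contact_force: [0.4, -0.1, 0.3]
gripper_width: 0.397
finger_force: 15.0
```

Request:
play_rows(
  increments=[
    {"x":0,"y":0,"z":-0.001,"spin":0},
    {"x":0,"y":0,"z":-0.002,"spin":0},
    {"x":0,"y":0,"z":-0.003,"spin":0},
    {"x":0,"y":0,"z":-0.003,"spin":0},
    {"x":0,"y":0,"z":-0.003,"spin":0},
    {"x":0,"y":0,"z":-0.003,"spin":0},
    {"x":0,"y":0,"z":-0.003,"spin":0},
    {"x":0,"y":0,"z":-0.003,"spin":0},
    {"x":0,"y":0,"z":-0.003,"spin":0},
    {"x":0,"y":0,"z":-0.003,"spin":0},
  ],
)

```text
time_s: 5.93
eef_pos: [0.4597, 0.1428, 0.027]
tool_rot: [-3.142, 0.0, 2.018]
contact_force: [0.4, 0.1, -0.5]
gripper_width: 0.396
finger_force: 15.0
```

Request:
play_rows(
  increments=[
    {"x":0,"y":0,"z":0,"spin":0},
    {"x":0,"y":0,"z":0,"spin":0},
    {"x":0,"y":0,"z":0,"spin":0},
    {"x":0,"y":0,"z":0,"spin":0},
    {"x":0,"y":0,"z":0,"spin":0},
    {"x":0,"y":0,"z":0,"spin":0},
    {"x":0,"y":0,"z":0,"spin":0},
    {"x":0,"y":0,"z":0,"spin":0},
    {"x":0,"y":0,"z":0,"spin":0},
    {"x":0,"y":0,"z":0,"spin":0},
  ],
  grip=90,
)

```text
time_s: 6.77
eef_pos: [0.4598, 0.1428, 0.027]
tool_rot: [-3.142, 0.0, 2.018]
contact_force: [-0.4, 0.0, -0.3]
gripper_width: 0.971
finger_force: 0.0
```

Request:
play_rows(
  increments=[
    {"x":0,"y":0,"z":0.08,"spin":0},
    {"x":0,"y":0,"z":0.17,"spin":0},
    {"x":0,"y":0,"z":0.26,"spin":0},
    {"x":0,"y":0,"z":0.33,"spin":0},
    {"x":0.04,"y":0.06,"z":0.35,"spin":-0.03},
    {"x":0.09,"y":0.14,"z":0.35,"spin":-0.06},
    {"x":0.14,"y":0.22,"z":0.35,"spin":-0.09},
    {"x":0.19,"y":0.3,"z":0.35,"spin":-0.12},
    {"x":0.23,"y":0.37,"z":0.35,"spin":-0.129},
    {"x":0.258,"y":0.415,"z":0.35,"spin":-0.129},
  ],
)

```text
time_s: 7.6
eef_pos: [0.5638, 0.3113, 0.1667]
tool_rot: [3.141, -0.0, 1.815]
contact_force: [-0.1, -0.2, 1.2]
gripper_width: 0.971
finger_force: 0.0
```

```bash
python3 - <<'E'
from h import *
print(manip.observe()['eef_pos'])
o=np.zeros((600,800,3),np.uint8)
s=manip.snapshot('side')[:,:,::-1]; t=manip.snapshot('top')[:,:,::-1]
cv2.imwrite('pics/s1.png',s); cv2.imwrite('pics/t1.png',t)
o[:300]=cv2.resize(s[120:270,200:400],(800,600),interpolation=2)[::2]; o[300:,:400]=cv2.resize(t[140:330,255:425],(400,300)) 
cv2.imwrite('pics/m1.png',o)
E
```

```text
[0.56375282 0.3113369  0.16673816]
```

View pics/m1.png

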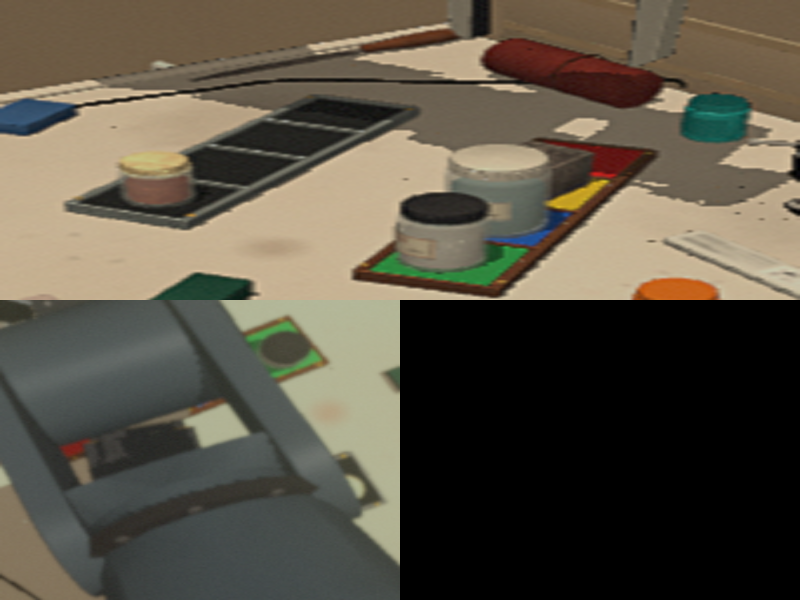

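The crop shows the bead jar standing upright, centred in the rightmost grey bay (155,180 in the crop). Next is the cube.

Request:
play_rows(
  increments=[
    {"x":0,"y":0,"z":-0.05,"spin":0},
    {"x":0,"y":0,"z":-0.1,"spin":0},
    {"x":0,"y":0,"z":-0.16,"spin":0},
    {"x":0,"y":0,"z":-0.22,"spin":0},
    {"x":0,"y":0,"z":-0.27,"spin":0},
    {"x":0,"y":0,"z":-0.31,"spin":0},
    {"x":0,"y":0,"z":-0.34,"spin":0},
    {"x":0,"y":0,"z":-0.355,"spin":0},
    {"x":0,"y":0,"z":-0.36,"spin":0},
    {"x":0,"y":0,"z":-0.36,"spin":0},
  ],
)

```text
time_s: 8.53
eef_pos: [0.563, 0.3087, 0.0232]
tool_rot: [3.141, 0.0, 1.815]
contact_force: [-0.7, 0.2, 0.2]
gripper_width: 0.97
finger_force: 0.0
```

Request:
play_rows(
  increments=[
    {"x":0,"y":0,"z":0,"spin":0},
    {"x":0,"y":0,"z":0,"spin":0},
    {"x":0,"y":0,"z":0,"spin":0},
    {"x":0,"y":0,"z":0,"spin":0},
    {"x":0,"y":0,"z":0,"spin":0},
    {"x":0,"y":0,"z":0,"spin":0},
    {"x":0,"y":0,"z":0,"spin":0},
    {"x":0,"y":0,"z":0,"spin":0},
    {"x":0,"y":0,"z":0,"spin":0},
    {"x":0,"y":0,"z":0,"spin":0},
  ],
  grip=25,
  newtons=40,
)

```text
time_s: 9.37
eef_pos: [0.5631, 0.3088, 0.0231]
tool_rot: [3.141, -0.0, 1.815]
contact_force: [0.3, -0.3, -1.3]
gripper_width: 0.423
finger_force: 39.9
```

Request:
play_rows(
  increments=[
    {"x":0,"y":0,"z":0.02,"spin":0},
    {"x":0,"y":0,"z":0.06,"spin":0},
    {"x":0,"y":0,"z":0.11,"spin":0},
    {"x":0,"y":0,"z":0.17,"spin":0},
    {"x":0,"y":0,"z":0.22,"spin":0},
    {"x":-0.02,"y":-0.02,"z":0.26,"spin":0.01},
    {"x":-0.06,"y":-0.05,"z":0.28,"spin":0.03},
    {"x":-0.11,"y":-0.09,"z":0.28,"spin":0.05},
    {"x":-0.16,"y":-0.13,"z":0.28,"spin":0.07},
    {"x":-0.21,"y":-0.17,"z":0.28,"spin":0.09},
  ],
)

```text
time_s: 10.2
eef_pos: [0.4776, 0.24, 0.1353]
tool_rot: [-3.141, -0.0, 1.958]
contact_force: [-0.3, -1.0, -3.6]
gripper_width: 0.427
finger_force: 39.9
```

Request:
play_rows(
  increments=[
    {"x":-0.04,"y":-0.03,"z":0,"spin":0.02},
    {"x":-0.075,"y":-0.06,"z":0,"spin":0.039},
    {"x":-0.1,"y":-0.085,"z":0,"spin":0.039},
    {"x":-0.112,"y":-0.098,"z":0,"spin":0.039},
    {"x":-0.117,"y":-0.1015,"z":-0.02,"spin":0.039},
    {"x":-0.117,"y":-0.1015,"z":-0.06,"spin":0.039},
    {"x":-0.117,"y":-0.1015,"z":-0.1,"spin":0.039},
    {"x":-0.117,"y":-0.1015,"z":-0.14,"spin":0.039},
    {"x":-0.117,"y":-0.1015,"z":-0.18,"spin":0.039},
    {"x":-0.117,"y":-0.1015,"z":-0.21,"spin":0.039},
  ],
)

```text
time_s: 11.03
eef_pos: [0.4322, 0.2005, 0.0494]
tool_rot: [-3.141, -0.0, 2.017]
contact_force: [0.3, -0.4, -3.6]
gripper_width: 0.428
finger_force: 39.9
```

Request:
play_rows(
  increments=[
    {"x":0,"y":0,"z":-0.02,"spin":0},
    {"x":0,"y":0,"z":-0.035,"spin":0},
    {"x":0,"y":0,"z":-0.048,"spin":0},
    {"x":0,"y":0,"z":-0.058,"spin":0},
    {"x":0,"y":0,"z":-0.065,"spin":0},
    {"x":0,"y":0,"z":-0.07,"spin":0},
    {"x":0,"y":0,"z":-0.073,"spin":0},
    {"x":0,"y":0,"z":-0.075,"spin":0},
    {"x":0,"y":0,"z":-0.0765,"spin":0},
    {"x":0,"y":0,"z":-0.0765,"spin":0},
  ],
)

```text
time_s: 11.87
eef_pos: [0.4322, 0.2003, 0.0205]
tool_rot: [3.141, 0.0, 2.018]
contact_force: [0.1, 0.4, -3.4]
gripper_width: 0.428
finger_force: 39.9
```

Request:
play_rows(
  increments=[
    {"x":0,"y":0,"z":-0.001,"spin":0},
    {"x":0,"y":0,"z":-0.0015,"spin":0},
    {"x":0,"y":0,"z":-0.002,"spin":0},
    {"x":0,"y":0,"z":-0.002,"spin":0},
    {"x":0,"y":0,"z":-0.002,"spin":0},
    {"x":0,"y":0,"z":-0.002,"spin":0},
    {"x":0,"y":0,"z":-0.002,"spin":0},
    {"x":0,"y":0,"z":-0.002,"spin":0},
    {"x":0,"y":0,"z":-0.002,"spin":0},
    {"x":0,"y":0,"z":-0.002,"spin":0},
  ],
)

```text
time_s: 12.7
eef_pos: [0.4322, 0.2002, 0.02]
tool_rot: [3.141, 0.0, 2.018]
contact_force: [-2.2, -0.8, 5.7]
gripper_width: 0.428
finger_force: 39.9
```

Request:
play_rows(
  increments=[
    {"x":0,"y":0,"z":0,"spin":0},
    {"x":0,"y":0,"z":0,"spin":0},
    {"x":0,"y":0,"z":0,"spin":0},
    {"x":0,"y":0,"z":0,"spin":0},
    {"x":0,"y":0,"z":0,"spin":0},
    {"x":0,"y":0,"z":0,"spin":0},
    {"x":0,"y":0,"z":0,"spin":0},
    {"x":0,"y":0,"z":0,"spin":0},
    {"x":0,"y":0,"z":0,"spin":0},
    {"x":0,"y":0,"z":0,"spin":0},
  ],
  grip=92,
)

```text
time_s: 13.53
eef_pos: [0.4321, 0.2002, 0.0196]
tool_rot: [-3.142, 0.0, 2.018]
contact_force: [-0.1, 0.1, -0.0]
gripper_width: 0.99
finger_force: 0.0
```

Request:
play_rows(
  increments=[
    {"x":0,"y":0,"z":0.08,"spin":0},
    {"x":0,"y":0,"z":0.18,"spin":0},
    {"x":0,"y":0,"z":0.28,"spin":0},
    {"x":0,"y":0,"z":0.36,"spin":0},
    {"x":0.06,"y":0.01,"z":0.4,"spin":0.01},
    {"x":0.14,"y":0.03,"z":0.4,"spin":0.02},
    {"x":0.23,"y":0.055,"z":0.4,"spin":0.03},
    {"x":0.32,"y":0.08,"z":0.4,"spin":0.04},
    {"x":0.39,"y":0.1,"z":0.4,"spin":0.051},
    {"x":0.427,"y":0.1095,"z":0.4,"spin":0.051},
  ],
)

```text
time_s: 14.37
eef_pos: [0.6054, 0.2446, 0.1791]
tool_rot: [3.141, 0.0, 2.099]
contact_force: [-0.4, 0.8, -1.2]
gripper_width: 0.989
finger_force: 0.0
```

Request:
play_rows(
  increments=[
    {"x":0,"y":0,"z":0,"spin":0},
    {"x":0,"y":0,"z":-0.04,"spin":0},
    {"x":0,"y":0,"z":-0.09,"spin":0},
    {"x":0,"y":0,"z":-0.15,"spin":0},
    {"x":0,"y":0,"z":-0.21,"spin":0},
    {"x":0,"y":0,"z":-0.26,"spin":0},
    {"x":0,"y":0,"z":-0.3,"spin":0},
    {"x":0,"y":0,"z":-0.33,"spin":0},
    {"x":0,"y":0,"z":-0.343,"spin":0},
    {"x":0,"y":0,"z":-0.343,"spin":0},
  ],
)

```text
time_s: 15.2
eef_pos: [0.6021, 0.2438, 0.0417]
tool_rot: [-3.14, -0.0, 2.098]
contact_force: [0.3, 0.5, 0.8]
gripper_width: 0.992
finger_force: 0.0
```

Request:
play_rows(
  increments=[
    {"x":0,"y":0,"z":0,"spin":0},
    {"x":0,"y":0,"z":0,"spin":0},
    {"x":0,"y":0,"z":0,"spin":0},
    {"x":0,"y":0,"z":0,"spin":0},
    {"x":0,"y":0,"z":0,"spin":0},
    {"x":0,"y":0,"z":0,"spin":0},
    {"x":0,"y":0,"z":0,"spin":0},
    {"x":0,"y":0,"z":0,"spin":0},
    {"x":0,"y":0,"z":0,"spin":0},
    {"x":0,"y":0,"z":0,"spin":0},
  ],
  grip=30,
  newtons=20,
)

```text
time_s: 16.03
eef_pos: [0.6031, 0.2441, 0.0426]
tool_rot: [3.141, 0.0, 2.098]
contact_force: [0.2, -0.8, 2.4]
gripper_width: 0.544
finger_force: 20.0
```

Request:
play_rows(
  increments=[
    {"x":0,"y":0,"z":0.02,"spin":0},
    {"x":0,"y":0,"z":0.06,"spin":0},
    {"x":0,"y":0,"z":0.11,"spin":0},
    {"x":0,"y":0,"z":0.17,"spin":0},
    {"x":0,"y":0,"z":0.21,"spin":0},
    {"x":-0.02,"y":0,"z":0.23,"spin":0},
    {"x":-0.06,"y":0.005,"z":0.23,"spin":-0.01},
    {"x":-0.11,"y":0.01,"z":0.23,"spin":-0.02},
    {"x":-0.17,"y":0.015,"z":0.23,"spin":-0.03},
    {"x":-0.23,"y":0.02,"z":0.23,"spin":-0.04},
  ],
)

```text
time_s: 16.87
eef_pos: [0.5089, 0.2517, 0.1338]
tool_rot: [-3.14, -0.0, 2.034]
contact_force: [0.3, 1.2, -2.7]
gripper_width: 0.542
finger_force: 20.0
```

Request:
play_rows(
  increments=[
    {"x":-0.06,"y":0.004,"z":0,"spin":-0.005},
    {"x":-0.12,"y":0.008,"z":0,"spin":-0.011},
    {"x":-0.17,"y":0.012,"z":0,"spin":-0.011},
    {"x":-0.21,"y":0.015,"z":0,"spin":-0.011},
    {"x":-0.24,"y":0.015,"z":0,"spin":-0.011},
    {"x":-0.26,"y":0.015,"z":-0.01,"spin":-0.011},
    {"x":-0.267,"y":0.015,"z":-0.04,"spin":-0.011},
    {"x":-0.267,"y":0.015,"z":-0.08,"spin":-0.011},
    {"x":-0.267,"y":0.015,"z":-0.12,"spin":-0.011},
    {"x":-0.267,"y":0.015,"z":-0.15,"spin":-0.011},
  ],
)

```text
time_s: 17.7
eef_pos: [0.4033, 0.2576, 0.0729]
tool_rot: [-3.14, 0.0, 2.018]
contact_force: [0.2, 0.2, -2.5]
gripper_width: 0.542
finger_force: 20.0
```

Request:
play_rows(
  increments=[
    {"x":0,"y":0,"z":-0.02,"spin":0},
    {"x":0,"y":0,"z":-0.04,"spin":0},
    {"x":0,"y":0,"z":-0.055,"spin":0},
    {"x":0,"y":0,"z":-0.067,"spin":0},
    {"x":0,"y":0,"z":-0.076,"spin":0},
    {"x":0,"y":0,"z":-0.082,"spin":0},
    {"x":0,"y":0,"z":-0.085,"spin":0},
    {"x":0,"y":0,"z":-0.086,"spin":0},
    {"x":0,"y":0,"z":-0.087,"spin":0},
    {"x":0,"y":0,"z":-0.087,"spin":0},
  ],
)

```text
time_s: 18.53
eef_pos: [0.4043, 0.2581, 0.0398]
tool_rot: [3.141, -0.0, 2.018]
contact_force: [-0.3, 0.1, -2.7]
gripper_width: 0.543
finger_force: 20.0
```

Request:
play_rows(
  increments=[
    {"x":0,"y":0,"z":-0.001,"spin":0},
    {"x":0,"y":0,"z":-0.0015,"spin":0},
    {"x":0,"y":0,"z":-0.002,"spin":0},
    {"x":0,"y":0,"z":-0.002,"spin":0},
    {"x":0,"y":0,"z":-0.002,"spin":0},
    {"x":0,"y":0,"z":-0.002,"spin":0},
    {"x":0,"y":0,"z":-0.002,"spin":0},
    {"x":0,"y":0,"z":-0.002,"spin":0},
    {"x":0,"y":0,"z":-0.002,"spin":0},
    {"x":0,"y":0,"z":-0.002,"spin":0},
  ],
)

```text
time_s: 19.37
eef_pos: [0.4043, 0.2582, 0.0395]
tool_rot: [3.141, -0.0, 2.018]
contact_force: [-1.7, -1.0, 7.7]
gripper_width: 0.547
finger_force: 20.0
```

Request:
play_rows(
  increments=[
    {"x":0,"y":0,"z":0,"spin":0},
    {"x":0,"y":0,"z":0,"spin":0},
    {"x":0,"y":0,"z":0,"spin":0},
    {"x":0,"y":0,"z":0,"spin":0},
    {"x":0,"y":0,"z":0,"spin":0},
    {"x":0,"y":0,"z":0,"spin":0},
    {"x":0,"y":0,"z":0,"spin":0},
    {"x":0,"y":0,"z":0,"spin":0},
    {"x":0,"y":0,"z":0,"spin":0},
    {"x":0,"y":0,"z":0,"spin":0},
  ],
  grip=92,
)

```text
time_s: 20.2
eef_pos: [0.4041, 0.258, 0.0388]
tool_rot: [-3.142, 0.0, 2.018]
contact_force: [0.1, -1.0, -1.3]
gripper_width: 0.988
finger_force: 0.0
```

Request:
play_rows(
  increments=[
    {"x":0,"y":0,"z":0.08,"spin":0},
    {"x":0,"y":0,"z":0.18,"spin":0},
    {"x":0,"y":0,"z":0.28,"spin":0},
    {"x":0,"y":0,"z":0.36,"spin":0},
    {"x":0.06,"y":-0.02,"z":0.375,"spin":0.01},
    {"x":0.14,"y":-0.04,"z":0.375,"spin":0.02},
    {"x":0.23,"y":-0.065,"z":0.375,"spin":0.03},
    {"x":0.32,"y":-0.09,"z":0.375,"spin":0.04},
    {"x":0.41,"y":-0.12,"z":0.375,"spin":0.051},
    {"x":0.5,"y":-0.15,"z":0.375,"spin":0.051},
  ],
)

```text
time_s: 21.03
eef_pos: [0.6056, 0.1972, 0.1887]
tool_rot: [-3.141, -0.0, 2.099]
contact_force: [-0.6, 0.6, 0.1]
gripper_width: 0.99
finger_force: 0.0
```

Request:
play_rows(
  increments=[
    {"x":0.04,"y":-0.01,"z":0,"spin":0},
    {"x":0.064,"y":-0.017,"z":0,"spin":0},
    {"x":0.064,"y":-0.017,"z":-0.05,"spin":0},
    {"x":0.064,"y":-0.017,"z":-0.11,"spin":0},
    {"x":0.064,"y":-0.017,"z":-0.18,"spin":0},
    {"x":0.064,"y":-0.017,"z":-0.25,"spin":0},
    {"x":0.064,"y":-0.017,"z":-0.31,"spin":0},
    {"x":0.064,"y":-0.017,"z":-0.36,"spin":0},
    {"x":0.064,"y":-0.017,"z":-0.38,"spin":0},
    {"x":0.064,"y":-0.017,"z":-0.386,"spin":0},
  ],
)

```text
time_s: 21.87
eef_pos: [0.6289, 0.191, 0.0328]
tool_rot: [-3.139, -0.001, 2.098]
contact_force: [-0.2, 0.3, 0.6]
gripper_width: 0.986
finger_force: 0.0
```

Request:
play_rows(
  increments=[
    {"x":0,"y":0,"z":0,"spin":0},
    {"x":0,"y":0,"z":0,"spin":0},
    {"x":0,"y":0,"z":0,"spin":0},
    {"x":0,"y":0,"z":0,"spin":0},
    {"x":0,"y":0,"z":0,"spin":0},
    {"x":0,"y":0,"z":0,"spin":0},
    {"x":0,"y":0,"z":0,"spin":0},
    {"x":0,"y":0,"z":0,"spin":0},
    {"x":0,"y":0,"z":0,"spin":0},
    {"x":0,"y":0,"z":0,"spin":0},
  ],
  grip=25,
  newtons=18,
)

```text
time_s: 22.7
eef_pos: [0.6297, 0.1912, 0.0345]
tool_rot: [-3.142, -0.0, 2.098]
contact_force: [-0.9, 0.1, 2.0]
gripper_width: 0.462
finger_force: 18.0
```

Request:
play_rows(
  increments=[
    {"x":0,"y":0,"z":0.02,"spin":0},
    {"x":0,"y":0,"z":0.07,"spin":0},
    {"x":0,"y":0,"z":0.13,"spin":0},
    {"x":0,"y":0,"z":0.19,"spin":0},
    {"x":0,"y":0,"z":0.25,"spin":0},
    {"x":-0.02,"y":0.01,"z":0.28,"spin":0},
    {"x":-0.07,"y":0.035,"z":0.29,"spin":-0.01},
    {"x":-0.13,"y":0.065,"z":0.29,"spin":-0.02},
    {"x":-0.19,"y":0.095,"z":0.29,"spin":-0.03},
    {"x":-0.25,"y":0.125,"z":0.29,"spin":-0.04},
  ],
)

```text
time_s: 23.53
eef_pos: [0.5278, 0.2416, 0.1502]
tool_rot: [-3.141, -0.0, 2.034]
contact_force: [-0.4, 0.1, -0.3]
gripper_width: 0.464
finger_force: 18.0
```

Request:
play_rows(
  increments=[
    {"x":-0.06,"y":0.03,"z":0,"spin":-0.005},
    {"x":-0.12,"y":0.06,"z":0,"spin":-0.011},
    {"x":-0.18,"y":0.09,"z":0,"spin":-0.011},
    {"x":-0.24,"y":0.12,"z":0,"spin":-0.011},
    {"x":-0.3,"y":0.15,"z":0,"spin":-0.011},
    {"x":-0.34,"y":0.17,"z":0,"spin":-0.011},
    {"x":-0.37,"y":0.182,"z":0,"spin":-0.011},
    {"x":-0.3825,"y":0.187,"z":0,"spin":-0.011},
    {"x":-0.3825,"y":0.187,"z":-0.02,"spin":-0.011},
    {"x":-0.3825,"y":0.187,"z":-0.05,"spin":-0.011},
  ],
)

```text
time_s: 24.37
eef_pos: [0.3776, 0.3162, 0.1306]
tool_rot: [3.139, -0.0, 2.018]
contact_force: [0.0, 0.5, -0.2]
gripper_width: 0.462
finger_force: 18.0
```

Request:
play_rows(
  increments=[
    {"x":0,"y":0,"z":-0.04,"spin":0},
    {"x":0,"y":0,"z":-0.08,"spin":0},
    {"x":0,"y":0,"z":-0.12,"spin":0},
    {"x":0,"y":0,"z":-0.16,"spin":0},
    {"x":0,"y":0,"z":-0.19,"spin":0},
    {"x":0,"y":0,"z":-0.21,"spin":0},
    {"x":0,"y":0,"z":-0.225,"spin":0},
    {"x":0,"y":0,"z":-0.235,"spin":0},
    {"x":0,"y":0,"z":-0.24,"spin":0},
    {"x":0,"y":0,"z":-0.24,"spin":0},
  ],
)

```text
time_s: 25.2
eef_pos: [0.3769, 0.316, 0.0344]
tool_rot: [3.142, 0.0, 2.017]
contact_force: [0.2, 0.5, -1.7]
gripper_width: 0.461
finger_force: 18.0
```

Lower about 3 mm more, then release.

Request:
play_rows(
  increments=[
    {"x":0,"y":0,"z":-0.002,"spin":0},
    {"x":0,"y":0,"z":-0.004,"spin":0},
    {"x":0,"y":0,"z":-0.006,"spin":0},
    {"x":0,"y":0,"z":-0.007,"spin":0},
    {"x":0,"y":0,"z":-0.008,"spin":0},
    {"x":0,"y":0,"z":-0.0085,"spin":0},
    {"x":0,"y":0,"z":-0.009,"spin":0},
    {"x":0,"y":0,"z":-0.009,"spin":0},
    {"x":0,"y":0,"z":-0.009,"spin":0},
    {"x":0,"y":0,"z":-0.009,"spin":0},
  ],
)

```text
time_s: 26.03
eef_pos: [0.3768, 0.3161, 0.0315]
tool_rot: [3.141, -0.0, 2.018]
contact_force: [-2.4, -1.7, 8.7]
gripper_width: 0.464
finger_force: 18.0
```

Request:
play_rows(
  increments=[
    {"x":0,"y":0,"z":0,"spin":0},
    {"x":0,"y":0,"z":0,"spin":0},
    {"x":0,"y":0,"z":0,"spin":0},
    {"x":0,"y":0,"z":0,"spin":0},
    {"x":0,"y":0,"z":0,"spin":0},
    {"x":0,"y":0,"z":0,"spin":0},
    {"x":0,"y":0,"z":0,"spin":0},
    {"x":0,"y":0,"z":0,"spin":0},
    {"x":0,"y":0,"z":0,"spin":0},
    {"x":0,"y":0,"z":0,"spin":0},
  ],
  grip=92,
)

```text
time_s: 26.87
eef_pos: [0.3767, 0.316, 0.0308]
tool_rot: [-3.142, 0.0, 2.018]
contact_force: [0.5, -0.1, -0.5]
gripper_width: 0.99
finger_force: 0.0
```

Request:
play_rows(
  increments=[
    {"x":0,"y":0,"z":0.08,"spin":0},
    {"x":0,"y":0,"z":0.17,"spin":0},
    {"x":0,"y":0,"z":0.26,"spin":0},
    {"x":0,"y":0,"z":0.35,"spin":0},
    {"x":-0.03,"y":0.06,"z":0.42,"spin":0},
    {"x":-0.06,"y":0.13,"z":0.45,"spin":0},
    {"x":-0.1,"y":0.2,"z":0.45,"spin":0},
    {"x":-0.15,"y":0.28,"z":0.45,"spin":0},
    {"x":-0.2,"y":0.36,"z":0.45,"spin":0},
    {"x":-0.25,"y":0.44,"z":0.45,"spin":0},
  ],
)

```text
time_s: 27.7
eef_pos: [0.2755, 0.4933, 0.211]
tool_rot: [3.141, -0.0, 2.017]
contact_force: [0.6, 0.5, -0.1]
gripper_width: 0.987
finger_force: 0.0
```

Request:
play_rows(
  increments=[
    {"x":-0.04,"y":0.03,"z":0,"spin":0},
    {"x":-0.1,"y":0.07,"z":0,"spin":0},
    {"x":-0.15,"y":0.1,"z":0,"spin":0},
    {"x":-0.2,"y":0.12,"z":0,"spin":0},
    {"x":-0.22,"y":0.13,"z":0,"spin":0},
    {"x":-0.22,"y":0.13,"z":0,"spin":0},
    {"x":-0.22,"y":0.13,"z":0,"spin":0},
    {"x":-0.22,"y":0.13,"z":0,"spin":0},
    {"x":-0.22,"y":0.13,"z":0,"spin":0},
    {"x":-0.22,"y":0.13,"z":0,"spin":0},
  ],
)

```text
time_s: 28.53
eef_pos: [0.1896, 0.5436, 0.2109]
tool_rot: [3.142, 0.0, 2.016]
contact_force: [-0.2, 0.0, -0.1]
gripper_width: 0.991
finger_force: 0.0
```

```bash
python3 - <<'E'
from h import *
s=manip.snapshot('side')[:,:,::-1]; t=manip.snapshot('top')[:,:,::-1]
cv2.imwrite('pics/s2.png',s); cv2.imwrite('pics/t2.png',t)
o=np.hstack([cv2.resize(t[140:330,255:425],(400,447),interpolation=2),cv2.resize(s[130:277,190:322],(400,447),interpolation=2)])
cv2.imwrite('pics/m2.png',o)
E
```

```text
(no output)
```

View pics/m2.png

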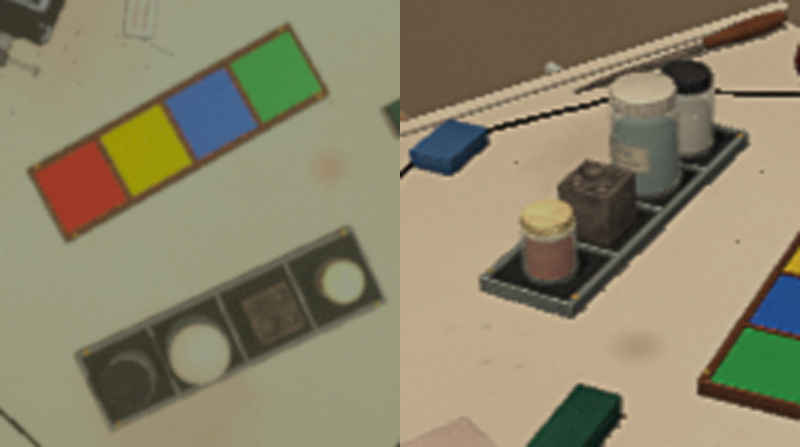

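The crop shows all four standing upright in the grey rack in reversed order: borax (128,377), pickle (200,350), cube (272,312), bead (343,281). I'll check the numbers before handing in.

```bash
python3 - <<'E'
from h import *
O=np.array([.4182,.2292]);c,s=np.cos(.447),np.sin(.447)
for n,x,y,z,w in(('borax',130,376,.072,96),('pickle',200,350,.088,32),('cube',272,312,.048,-32),('bead',343,281,.055,-96)):
    p=T.ray((255+x*.425,140+y*.425),z)[:2]-O; print(n,np.round([c*p[0]+s*p[1],-s*p[0]+c*p[1]-w/1000],4))
E
```

```text
borax [ 0.0053 -0.0072]
pickle [ 0.0023 -0.0024]
cube [ 0.001  -0.0034]
bead [ 0.0001 -0.0017]
```

```bash
python3 - <<'E'
from h import *
im=cv2.imread('pics/s2.png');g=im.max(2)
O=np.array([.4182,.2292]);c,s=np.cos(.447),np.sin(.447)
print([S.px([.3767,.3159,z]).round(1).tolist() for z in(.008,.072)], T.px([.3767,.3159,.072]).round(1))
print(g[146:164:2,272:306].tolist().__str__().replace('], [','\n'))
t=cv2.imread('pics/t2.png');a=cv2.resize(cv2.convertScaleAbs(t[275:325,285:335],alpha=2.2),(500,500),interpolation=2)
cv2.imwrite('pics/b2.png',a)
E
```

```text
[[284.5, 176.9], [284.1, 152.3]] [307.9 304.1]
[[190, 181, 149, 131, 126, 112, 130, 190, 179, 137, 132, 103, 90, 89, 84, 74, 60, 67, 104, 81, 95, 108, 106, 129, 189, 190, 188, 189, 191, 190, 188, 186, 186, 184
132, 188, 186, 178, 138, 101, 100, 103, 102, 103, 87, 80, 84, 84, 101, 110, 111, 134, 187, 187, 188, 188, 186, 185, 185, 183, 185, 184, 185, 184, 184, 184, 183, 185
105, 100, 102, 97, 82, 73, 57, 49, 44, 40, 40, 45, 43, 40, 48, 77, 90, 107, 159, 189, 187, 185, 184, 184, 183, 183, 184, 184, 185, 184, 185, 184, 184, 185
58, 77, 102, 103, 63, 34, 34, 37, 40, 42, 40, 41, 41, 43, 42, 40, 37, 36, 36, 71, 136, 190, 187, 184, 183, 185, 185, 185, 183, 184, 184, 184, 185, 184
166, 164, 164, 141, 128, 88, 56, 35, 40, 39, 42, 40, 46, 44, 42, 44, 42, 44, 45, 37, 59, 132, 187, 184, 182, 184, 184, 184, 183, 184, 184, 183, 183, 184
175, 174, 175, 174, 176, 178, 178, 160, 70, 36, 43, 43, 46, 51, 47, 46, 41, 33, 21, 20, 57, 131, 189, 185, 184, 185, 185, 183, 184, 184, 184, 184, 184, 184
183, 181, 182, 182, 180, 181, 181, 183, 161, 65, 26, 26, 29, 27, 25, 29, 24, 26, 16, 29, 80, 149, 189, 189, 191, 188, 189, 189, 189, 189, 189, 190, 189, 189
192, 189, 191, 189, 190, 191, 190, 178, 117, 67, 36, 32, 27, 38, 36, 43, 52, 67, 104, 129, 143, 130, 55, 50, 69, 68, 67, 66, 49, 49, 49, 49, 52, 53
192, 194, 196, 193, 187, 154, 119, 97, 105, 120, 140, 141, 139, 141, 138, 134, 130, 132, 136, 137, 133, 147, 179, 190, 191, 190, 191, 192, 189, 192, 191, 191, 192, 192]]
```

View pics/b2.png

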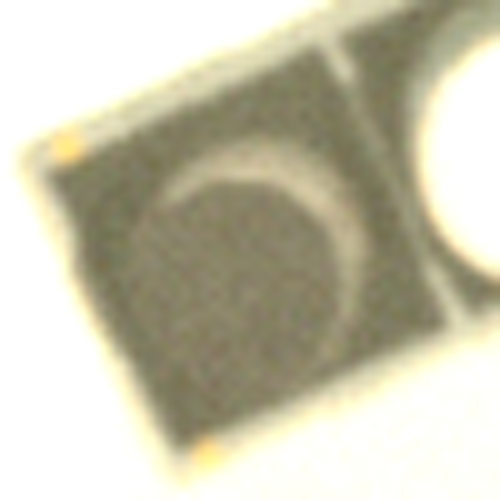

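The enlarged crop puts the borax lid centre at about (308.5,303.5), against an expected (307.9,304.1), so it is within about 2 mm. I'm handing in.

```bash
python3 -c "
from cell import manip
print(manip.close_job())"
```

```text
the job is handed in; nothing more can be done
None
```

The three jars and the cube now stand upright in the grey rack in reversed order (borax, pickle, cube, bead from the left), each within about 4 mm of its bay centre by the camera check; the job is handed in at about 29 s, but no verdict came back.

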